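# Turn the parts carousel to the bin of shafts

## Task

Turn the parts carousel, without whirling it, by pushing round the upright posts on its rim with the fingertips, until the bin of long steel shafts stands squarely in front, centred behind the set-down tray fixed to the foot. Keep your fingers off the bins - none is to be touched or lifted - and leave everything else on the bench where it is. Finish with the carousel at rest and the hand clear.

Things in the scene. Friction and masses are not known exactly. Their poses are not given: they have to be found in the camera images.
- base: The carousel's fixed grey foot, 230 mm across, with a shallow open grey set-down tray (130 mm wide, 60 mm deep, 20 mm high) fixed to its front: the tray's centre lies 235 mm from the axis along the foot's own -x, and the tray marks the front. Origin on the turning axis at bench height; bolted down.
- carousel: Turning aluminium disc, 366 mm across, 24 to 34 mm above the bench, with four bins in five places; between the places five push posts on the rim, at 36, 108, 180, 252 and 324 degrees counter-clockwise from its own x. Origin on the turning axis at bench height, z up. Turns endlessly either way on a stiff bearing (0.2 N m and more when fast: 1 to 3 N at a post) and stops where it is left.
- post0 (a point): Push post on the carousel's rim, 36 degrees counter-clockwise from the shafts bin. All five alike: upright round steel, 14 mm thick, axis 178 mm from the turning axis, 34 to 84 mm above the bench; the point is on its axis, 60 mm above the bench. A divider 2 mm thick and 30 mm high runs inwards from it.
- bin_shafts: THE BIN WANTED: full of long straight round steel shafts, 8 by 84 mm, lying side by side along its length; the other bins hold small short parts. Sits in line with the carousel's own +x, low front outwards. 64 mm wide, 95 mm deep, 42 mm high, blue plastic, scooped low front to its own -x and a blank white card on it, loose; origin at the centre of its underside, 34 mm above the bench and 99.5 mm from the carousel's axis.
- post1 (a point): Push post, like post0, 108 degrees counter-clockwise from the shafts bin; point on its axis, 60 mm above the bench.
- post2 (a point): Push post, like post0, 180 degrees counter-clockwise from the shafts bin; point on its axis, 60 mm above the bench.
- post3 (a point): Push post, like post0, 252 degrees counter-clockwise from the shafts bin; point on its axis, 60 mm above the bench.
- post4 (a point): Push post, like post0, 324 degrees counter-clockwise from the shafts bin; point on its axis, 60 mm above the bench.
- bin_nuts: Another bin on the carousel, with short thick hexagonal nuts, 19 mm across flats, 72 degrees counter-clockwise from the bin of shafts (the place at 288 is empty): 64 mm wide, 95 mm deep, 42 mm high, blue plastic, scooped low front to its own -x and a blank white card on it, loose; origin at the centre of its underside, 34 mm above the bench and 99.5 mm from the carousel's axis.
- bin_washers: Another bin on the carousel, with thin flat round washers, 24 mm across, 144 degrees counter-clockwise from the bin of shafts (the place at 288 is empty): 64 mm wide, 95 mm deep, 42 mm high, blue plastic, scooped low front to its own -x and a blank white card on it, loose; origin at the centre of its underside, 34 mm above the bench and 99.5 mm from the carousel's axis.
- bin_elbows: Another bin on the carousel, with small right-angled hose fittings, 216 degrees counter-clockwise from the bin of shafts (the place at 288 is empty): 64 mm wide, 95 mm deep, 42 mm high, blue plastic, scooped low front to its own -x and a blank white card on it, loose; origin at the centre of its underside, 34 mm above the bench and 99.5 mm from the carousel's axis.
- spare_bin: Bystander: larger blue bin, 160 by 100 by 75 mm, of fittings, loose on the bench to the left. Origin at the centre of its underside.
- air_cylinder: Bystander: small aluminium air cylinder, 36 mm square, 160 mm long over the rod, lying along its x. Origin at the centre of its underside.
- manifold: Bystander: aluminium valve manifold with four black valves, 110 by 40 by 58 mm. Origin at the centre of its underside.
- threadlocker: Bystander: small white bottle, 38 mm across, 105 mm tall, standing. Origin at the centre of its underside.
- screwdriver: Bystander: screwdriver lying along its x. Origin at the centre of its underside.
Things that resemble listed ones, but are neither listed nor needed, are in the scene too. Leave any orange look-alike of the bin_washers alone.

How it is judged:
At the end, for the whole second after the job is handed in: The shafts bin is centred within 14 mm (about 8 degrees) on the line from the carousel axis to the middle of the set-down tray, on the tray side, its low front towards the tray (0.2 rad). All four bins sit upright and seated (12 mm), and the carousel is at rest (y of bin_shafts in the frame of base between -0.014 and 0.014 m and x of bin_shafts in the frame of base below -0.085 m and angle between the x axis of bin_shafts and the x axis of base, either way round below 0.2 rad and angular speed of carousel below 0.03 rad/s and horizontal distance between bin_shafts and carousel between 0.087 and 0.112 m and height (world z) of each of bin_shafts, bin_nuts, bin_washers, bin_elbows below 0.04 m and angle between each of bin_shafts, bin_nuts, bin_washers, bin_elbows's own z axis and vertical below 0.08 rad and linear speed of each of bin_shafts, bin_nuts, bin_washers, bin_elbows below 0.02 m/s and horizontal distance between bin_nuts and carousel between 0.087 and 0.112 m and horizontal distance between bin_washers and carousel between 0.087 and 0.112 m and horizontal distance between bin_elbows and carousel between 0.087 and 0.112 m); the robot touches nothing.
It fails at once if a bin is touched by the fingers or arm (over 2 N) (contact force between any of the fingers, the arm and bin_shafts above 2 N or contact force between any of the fingers, the arm and bin_nuts above 2 N or contact force between any of the fingers, the arm and bin_washers above 2 N or contact force between any of the fingers, the arm and bin_elbows above 2 N).
It fails at once if a bin is lifted off the carousel (over 10 mm) or tipped (height (world z) of any of bin_shafts, bin_nuts, bin_washers, bin_elbows above 0.044 m or angle between any of bin_shafts, bin_nuts, bin_washers, bin_elbows's own z axis and vertical above 0.2 rad).
It fails at once if the carousel is pushed with the hand or arm, or by fingers within 120 mm of its axis, instead of by fingers at its rim (contact force between the arm and carousel above 2 N or (contact force between the fingers and carousel above 1 N and horizontal distance between the grasp point and carousel below 0.12 m)).
It fails at once if the carousel is whirled (faster than 2.5 rad/s) (angular speed of carousel above 2.5 rad/s).
It fails at once if a thing on the bench beside the carousel is shifted by more than 20 mm (distance of any of spare_bin, air_cylinder, manifold, threadlocker, screwdriver from where it was at the start of the episode above 0.02 m).
It also fails if it takes over 56 s, if anything falls off the work surface, if the arm or the gripper's body presses on something with over 40 N, if the wrist force passes 120 N, or if a joint passes its speed limit or range.

## Robot

A 6-joint arm with a two-finger parallel gripper is mounted at the origin on the work surface. World frame = base frame: x ahead of the robot, y to its left, z up, the work surface at z = 0. Lengths are in m, angles in rad, forces in N, time in s.
With the tool pointing down it reaches from about 0.425 to 0.95 m from the base axis. Payload 3.5 kg.
Tool frame: the origin (TCP) lies at the very end of the fingers, on their centre line; the grasp point (between the pads) lies 19 mm behind it; y points along the fingers, z is the direction in which the jaws open and shut, and the axes are right-handed (so a half turn about y gives the same grasp; the last joint's range is limited). The gripper opens to 85 mm and grips with 20 to 120 N. Pads are 22 mm wide; open, the fingers measure 114 mm over their backs; the gripper's body (76 mm by 85 mm) begins 54 mm behind the grasp point. The pads swing forward as they close: fully open they stand 13 mm farther back than shut.
Start: joints at [-1.301, 0.286, 1.577, -0, 1.279, -0.15], TCP at [0.275, -0.616, 0.231] pointing down, gripper open.
Joint ranges: [-2.77, 2.77], [-0.9, 2.22], [0.21, 2.48], [-1.53, 4.67], [0.24, 2.81], [-2.84, 2.84]. Speed limits (rad/s): [2.79, 2.79, 3.14, 3.14, 3.14, 3.14].

## Interface

Orientations are given as a unit quaternion [x, y, z, w].
In Python, from plant import ctrl gives the robot as it stands. The module is installed in compiled form; this text tells all that it offers.
- The arm moves only by the tool jog_arm, never from a script. Its argument "deltas" is a list of rows, each a list of 3 entries, a list of its own where there are three numbers: the turn, a rotation vector about the tool's x, y, z in rad, then the shift along the tool's x, y, z in m, then the opening, from 0 (shut) to 1 (fully open). In form: [[[wx, wy, wz], [dx, dy, dz], gripper], ...]. A call has 1 to 10 rows; each row is the pose to reach, as a shift and turn from the pose measured when the call began, along the tool's axes at that moment; what a row does not reach only later rows make up. A row lasts 1/12 s, in which the tool goes at most 41.7 mm and 7.16 degrees, less where a joint would pass 70% of its speed; a pose out of reach is approached as far as the arm can. A call with a gripper value outside its range is refused whole. The fingers move at their own pace and stop on an object; "force" is the grip in N (left out, the last holds). Time passes only in rows, so rows that repeat a pose let the fingers close. It gives the time, the measured TCP pose, the force and the opening at its end, in the units of the state.
- ctrl.get_state(): the state, without advancing time (a new reading comes with each control period).
- ctrl.read_camera(name): name is "side" or "top"; returns a dict with "pixels" (480x640x3 uint8, blue, green, red), "range_z" (480x640 float32, m along the optical axis (not along the pixel's ray), 0 where there is no reading), "fx", "fy", "cx", "cy" (pixels), "k1" (the pictures are not rectified: a ray, as slopes to the right and down, at radius r is drawn at 1 + k1 r^2 times it, then the intrinsics apply), "T" (4x4, takes a point from camera to world coordinates). Camera axes: x right, y up, looking along -z (the intrinsics and any distortion apply to the point x, -y, -z); pixel columns grow to the right and rows downward; lengths in m; the calibration is good to about 2 mm. A picture is of the moment at which its call begins.
- ctrl.sign_off(): hands the job in, once; it reports no verdict.
The state is a dict: "time": time; "qpos": joint angles; "dq": joint speeds; "joint_efforts": joint torques, N m; "eef_pos": TCP position; "tcp_rot": TCP orientation; "contact_force": force on the tool from outside, world axes, zero at the start; "wrist_torque": the same for the moment, N m; "opening": opening from 0.0 (shut) to 1.0 (fully open).
Only numpy, scipy, OpenCV 4.12 (cv2) and the standard library are available. Lean on these libraries where they do the work, as an engineer would, in place of code of your own. Each camera call takes 0.05 s, during which the arm holds its last target.

## Working session

There is one attempt and no reset: what is moved stays moved. The work goes in short steps, Python scripts to look and compute and a tool call to move; the robot and the scene stay as the last step left them, time stands still between calls to the robot, and variables do not carry over. Pictures are saved under pics/ and viewed, and the job is handed in when it is done.

Besides the shell and the picture viewer there is one more tool, called after "Emit:" as name(argument=value, ...) on one line, values as JSON. jog_arm: Moves the arm, as the interface text tells. Its arguments: {"type":"object","properties":{"deltas":{"type":"array","items":{"type":"array"}},"force":{"type":"number"}},"required":["deltas"]}

```bash
mkdir -p pics
cat > h.py <<'E'
import numpy as np, cv2
from plant import ctrl
def shot(name,fn):
    c=ctrl.read_camera(name); cv2.imwrite('pics/'+fn,c['pixels']); return c
E
python3 - <<'E'
from h import *
for n in('top','side'):
    c=shot(n,n+'0.png'); np.savez(n+'0.npz',**c)
    print(n,c['fx'],c['fy'],c['cx'],c['cy'],c['k1'],np.round(c['T'],3).tolist())
s=ctrl.get_state(); print(s)
E
```

```text
top 623.7246028935957 623.7246028935957 320.36924742852517 239.32635071163247 -0.15667957450943037 [[0.013, 0.997, -0.076, 0.395], [-1.0, 0.014, 0.012, 0.013], [0.013, 0.076, 0.997, 1.556], [0.0, 0.0, 0.0, 1.0]]
side 609.080172916224 609.080172916224 316.538650841388 245.64676147161046 -0.04275480388970871 [[0.981, 0.095, -0.167, 0.246], [-0.192, 0.483, -0.854, -1.45], [-0.0, 0.87, 0.492, 0.9], [0.0, 0.0, 0.0, 1.0]]
{'time': 0.1, 'qpos': array([-1.30097119e+00,  2.87106388e-01,  1.57803334e+00,  2.29757143e-05,
        1.27861466e+00, -1.50014657e-01]), 'dq': array([ 8.34148794e-06, -1.28636515e-03, -4.75714493e-03,  1.41952789e-03,
       -8.06480105e-04, -4.96419600e-04]), 'joint_efforts': array([ 6.04363759e-04, -4.07297301e+01, -2.93700242e+01, -1.62175133e-04,
        3.42940002e-03, -9.96042395e-07]), 'eef_pos': array([ 0.27500159, -0.61578661,  0.23006448]), 'tcp_rot': array([-0.14738362,  0.69234756, -0.6908208 ,  0.14730763]), 'contact_force': array([-0.13905615,  1.19307314,  0.30401017]), 'wrist_torque': array([0.00930816, 0.0346976 , 0.01075564]), 'opening': 0.996396770594718}
```

View pics/top0.png

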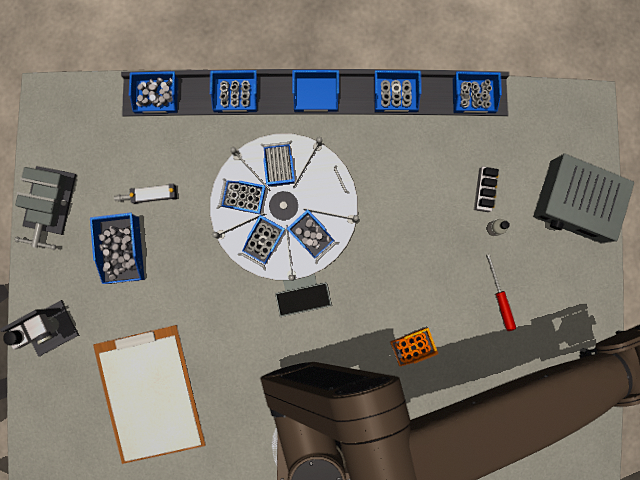

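View pics/side0.png

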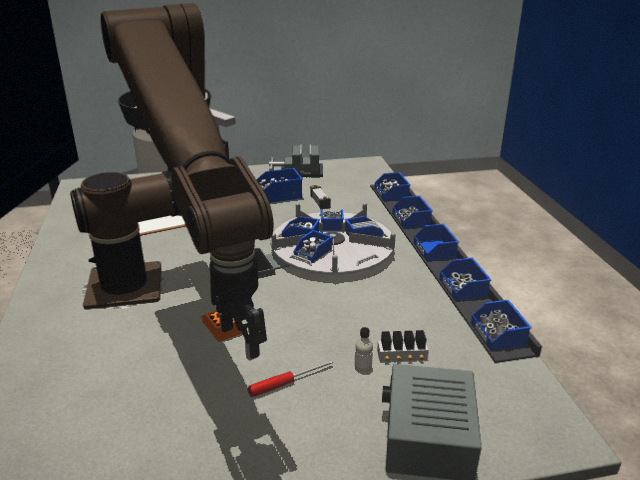

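The top view shows the shafts bin at about (280,163), on the far side of the hub at (283,205). The tray is at about (303,299), on the robot side, and posts show near (236,152), (319,142), (356,218), (291,277) and (219,235). Next I'll measure these.

```bash
cat >> h.py <<'E'
def rays(c,uv):
    K=np.array([[c['fx'],0,c['cx']],[0,c['fy'],c['cy']],[0,0,1.]])
    p=cv2.undistortPoints(np.array(uv,float).reshape(-1,1,2),K,np.array([float(c['k1']),0,0,0,0])).reshape(-1,2)
    d=np.c_[p[:,0],-p[:,1],-np.ones(len(p))]
    return d
def onplane(c,uv,z):
    T=c['T']; d=rays(c,uv)@T[:3,:3].T
    return T[:3,3]+d*((z-T[2,3])/d[:,2])[:,None]
def cloud(c):
    v,u=np.mgrid[0:480,0:640]; uv=np.c_[u.ravel(),v.ravel()]
    P=rays(c,uv)*c['range_z'].reshape(-1,1).astype(float)
    P=P@c['T'][:3,:3].T+c['T'][:3,3]
    return P.reshape(480,640,3)
E
python3 - <<'E'
from h import *
c=dict(np.load('top0.npz')); P=cloud(c); px=c['pixels'].astype(int)
Z=P[...,2]
print('bench z',np.median(Z[330:340,230:260]),'disc',Z[205:210,320:330].mean(),'hub',Z[203:208,280:287].mean())
g=px.min(2); 
m=((g>150)).astype(np.uint8); m[:120]=0;m[300:]=0;m[:,:190]=0;m[:,380:]=0
cs,_=cv2.findContours(m,cv2.RETR_EXTERNAL,cv2.CHAIN_APPROX_NONE); k=max(cs,key=cv2.contourArea)
h=cv2.convexHull(k).reshape(-1,2); W=onplane(c,h,.034)[:,:2]
A=np.c_[2*W,np.ones(len(W))]; s=np.linalg.lstsq(A,(W**2).sum(1),rcond=None)[0]
C=s[:2]; r=np.sqrt(s[2]+C@C); print('disc centre',C,'r',r, 'resid',np.abs(np.linalg.norm(W-C,axis=1)-r).max())
# posts: high points at radius ~178
R=np.linalg.norm(P[...,:2]-C,axis=2)
pm=((Z>.07)&(Z<.1)&(R>.165)&(R<.195)).astype(np.uint8)
n,l,st,ce=cv2.connectedComponentsWithStats(pm)
for i in range(1,n):
    if st[i,4]<4: continue
    w=onplane(c,[ce[i]],.084)[0]; d=w[:2]-C
    print('post px',ce[i],st[i,4],'w',w.round(4),'zmed',np.median(Z[l==i]).round(3),'r',np.linalg.norm(d).round(4),'ang',np.degrees(np.arctan2(d[1],d[0])).round(1))
# tray: points z 0.012..0.028, outside disc
tm=((Z>.013)&(Z<.03)&(R>.19)&(R<.3)).astype(np.uint8)
n,l,st,ce=cv2.connectedComponentsWithStats(tm)
for i in range(1,n):
    if st[i,4]>15: print('tray?',ce[i],st[i])
b=cv2.imread('pics/top0.png')[120:320,190:390]; cv2.imwrite('pics/crop.png',cv2.resize(b,(600,600),interpolation=cv2.INTER_CUBIC))
E
```

```text
bench z -2.9055833711710832e-05 disc 0.03419621345499907 hub 0.04671522375821723
disc centre [0.62754587 0.02317536] r 0.11733512853704797 resid 0.011903733587424165
post px [238.25       181.33333333] 12 w [0.6432 0.1927 0.084 ] zmed 0.074 r 0.1702 ang 84.7
post px [236.76923077 207.73076923] 26 w [0.5796 0.1946 0.084 ] zmed 0.077 r 0.178 ang 105.6
post px [249.46428571 234.53571429] 28 w [0.516  0.1629 0.084 ] zmed 0.075 r 0.1788 ang 128.6
post px [270.42857143 251.64285714] 14 w [0.4761 0.1123 0.084 ] zmed 0.077 r 0.1758 ang 149.5
tray? [308.09375  77.03125] [299  76  20   3  32]
tray? [381.64444444 106.77777778] [374  95  19  17  90]
tray? [244.32 104.48] [232  98  25  14 125]
tray? [233.66666667 110.        ] [225 107  18   5  42]
tray? [315.38317757 109.73831776] [294 107  44   6 107]
tray? [307.67307692 296.92948718] [275 283  57  31 156]
```

View pics/crop.png

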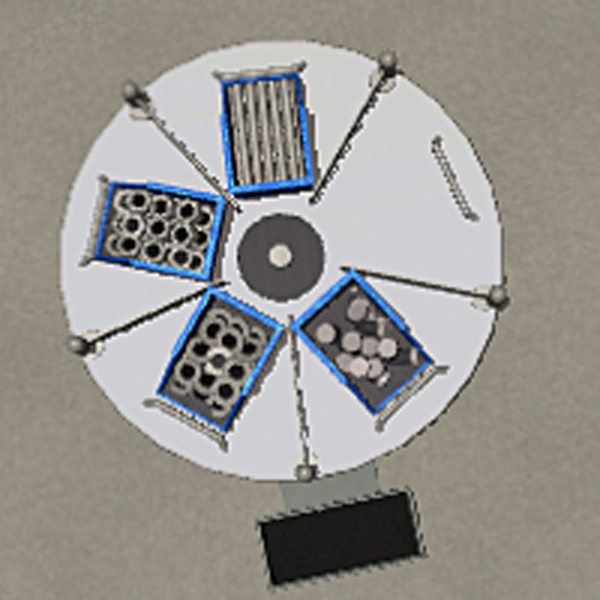

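The crop shows all five post tops, at crop pixels (132,90), (388,60), (498,295), (306,472) and (82,345), and the black tray floor centred near (341,537). I'll redo the fits from these, since the disc mask was bad.

Run:
```python
from h import *
c=dict(np.load('top0.npz')); px=c['pixels']
f=lambda L:np.array(L,float)/3+[190,120]-.33
po=onplane(c,f([(132,90),(388,60),(498,295),(306,472),(82,345)]),.084)[:,:2]
A=np.c_[2*po,np.ones(5)]; s=np.linalg.lstsq(A,(po**2).sum(1),rcond=None)[0]; C=s[:2]
print('C',C,'r',np.sqrt(s[2]+C@C))
hub=onplane(c,f([(281,256)]),.047)[0]; print('hub',hub)
for p in po: d=p-C; print(p.round(4),np.linalg.norm(d).round(4),np.degrees(np.arctan2(d[1],d[0])).round(1))
# disc rim
P=cloud(c); hm=((np.abs(P[...,2]-.034)<.004)).astype(np.uint8); hm[:120]=0;hm[300:]=0;hm[:,:195]=0;hm[:,370:]=0
cs,_=cv2.findContours(hm,cv2.RETR_EXTERNAL,cv2.CHAIN_APPROX_NONE);k=max(cs,key=cv2.contourArea)
W=onplane(c,cv2.convexHull(k).reshape(-1,2),.034)[:,:2]; s=np.linalg.lstsq(np.c_[2*W,np.ones(len(W))],(W**2).sum(1),rcond=None)[0]; print('rim',s[:2],np.sqrt(s[2]+s[:2]@s[:2]))
# tray
g=px.max(2); m=(g<45).astype(np.uint8); m[:280]=0;m[320:]=0;m[:,:265]=0;m[:,340:]=0
cs,_=cv2.findContours(m,cv2.RETR_EXTERNAL,cv2.CHAIN_APPROX_NONE);k=max(cs,key=cv2.contourArea)
r=cv2.minAreaRect(onplane(c,k.reshape(-1,2),.008)[:,:2].astype(np.float32)*1000); print('tray',r)
t=np.array(r[0])/1000; d=t-C; print('tray dist',np.linalg.norm(d),'ang',np.degrees(np.arctan2(d[1],d[0])))
# shafts bin: blue contour
q=px.astype(int); m=((q[...,0]>110)&(q[...,0]>q[...,2]+70)).astype(np.uint8)
n,l,st,ce=cv2.connectedComponentsWithStats(m)
for i in range(1,n):
    if st[i,4]>40 and 190<ce[i][0]<380 and 120<ce[i][1]<300:
        k=np.argwhere(l==i)[:,::-1]; r=cv2.minAreaRect((onplane(c,k,.07)[:,:2]*1000).astype(np.float32)); d=np.array(r[0])/1000-C
        print('bin',ce[i].round(),r,np.linalg.norm(d).round(3),np.degrees(np.arctan2(d[1],d[0])).round(1))
```

```text
C [0.59239667 0.08368573] r 0.17594631647345815
hub [0.59239031 0.08554134 0.047     ]
[0.7202 0.2059] 0.1769 43.7
[0.7473 0.001 ] 0.1756 -28.1
[ 0.5589 -0.0886] 0.1755 -101.0
[0.4169 0.0612] 0.1769 -172.7
[0.5146 0.2402] 0.1748 116.4
rim [0.62538787 0.02350666] 0.11900528281821761
tray ((363.84698486328125, 35.88224792480469), (52.65570068359375, 123.51927185058594), 12.821351051330566)
tray dist 0.23349545972668903 ang -168.1863172746487
bin [278. 168.] ((689.1959228515625, 99.40214538574219), (92.85367584228516, 70.1424331665039), 7.5573835372924805) 0.098 9.2
bin [246. 196.] ((611.5872192382812, 182.41720581054688), (94.27029418945312, 69.41632080078125), 79.38713073730469) 0.101 79.0
bin [303. 226.] ((526.9990234375, 22.498210906982422), (84.90618133544922, 69.48758697509766), 45.612327575683594) 0.09 -136.9
bin [264. 235.] ((506.9045104980469, 133.9408416748047), (69.52835083007812, 97.34274291992188), 61.274620056152344) 0.099 149.6
```

```bash
cat >> h.py <<'E'
from scipy.spatial.transform import Rotation as Ro
C=np.array([.5924,.0842])
def tool(): 
    s=ctrl.get_state(); return s,np.array(s['eef_pos']),Ro.from_quat(s['tcp_rot'])
def shift(w):  # world target -> tool deltas
    s,p,R=tool(); return R.inv().apply(np.array(w)-p)
E
python3 - <<'E'
from h import *
s,p,R=tool(); print(R.as_matrix().round(3))
print(shift([.52,-.086,.2]).round(3))
E
```

```text
[[-0.913 -0.001  0.408]
 [-0.408  0.002 -0.913]
 [-0.    -1.    -0.002]]
[-0.44   0.031 -0.384]
```

Emit:
jog_arm(deltas=[[[0,-0.11,0],[-0.035,0.002,-0.03],0],[[0,-0.22,0],[-0.066,0.005,-0.058],0],[[0,-0.33,0],[-0.097,0.007,-0.085],0],[[0,-0.44,0],[-0.128,0.01,-0.112],0],[[0,-0.55,0],[-0.16,0.012,-0.14],0],[[0,-0.66,0],[-0.19,0.014,-0.166],0],[[0,-0.77,0],[-0.22,0.016,-0.192],0],[[0,-0.88,0],[-0.25,0.018,-0.218],0],[[0,-0.99,0],[-0.28,0.02,-0.244],0],[[0,-1.15,0],[-0.31,0.022,-0.27],0]], force=40)

```text
time: 0.93
eef_pos: [0.4481, -0.2407, 0.2083]
tcp_rot: [-0.492, 0.508, -0.507, 0.493]
contact_force: [0.1, -0.3, 0.4]
opening: -0.001
```

Run:
```python
from h import *
s,p,R=tool(); print(R.as_matrix().round(3),p.round(4),s['time'],s['opening'],s['qpos'].round(2))
yaw=np.arctan2(R.as_matrix()[1,0],R.as_matrix()[0,0]);print('wy needed',-(-np.pi/2-yaw))
print(shift([.52,-.086,.15]).round(3))
```

```text
[[-0.03  -0.001  1.   ]
 [-1.     0.002 -0.03 ]
 [-0.002 -1.    -0.001]] [ 0.4481 -0.2407  0.2083] 0.9333 -0.0013684329409750324 [-0.69 -0.06  2.    0.    1.21 -0.66]
wy needed -0.03049673101860373
[-0.157  0.059  0.067]
```

Emit:
jog_arm(deltas=[[[0,-0.015,0],[-0.033,0.01,0.014],0],[[0,-0.03,0],[-0.066,0.02,0.028],0],[[0,-0.03,0],[-0.099,0.035,0.042],0],[[0,-0.03,0],[-0.13,0.048,0.056],0],[[0,-0.03,0],[-0.157,0.059,0.067],0],[[0,-0.03,0],[-0.157,0.059,0.067],0],[[0,-0.03,0],[-0.157,0.059,0.067],0]])

```text
time: 1.52
eef_pos: [0.5193, -0.0841, 0.1482]
tcp_rot: [-0.501, 0.501, -0.498, 0.501]
contact_force: [0.5, -0.8, 1.3]
opening: 0.0
```

Run:
```python
from h import *
s,p,R=tool(); print(R.as_matrix().round(3),p.round(4),s['time'],s['opening'],s['contact_force'])
shot('side','s1.png'); shot('top','t1.png')
a=cv2.imread('pics/s1.png')[150:330,200:440]; cv2.imwrite('pics/s1c.png',cv2.resize(a,None,fx=3,fy=3))
```

```text
[[ 0.003 -0.004  1.   ]
 [-1.     0.003  0.003]
 [-0.003 -1.    -0.004]] [ 0.5193 -0.0841  0.1482] 1.5167 0.0001594069123565346 [ 0.45173045 -0.80116584  1.2563224 ]
```

View pics/s1c.png

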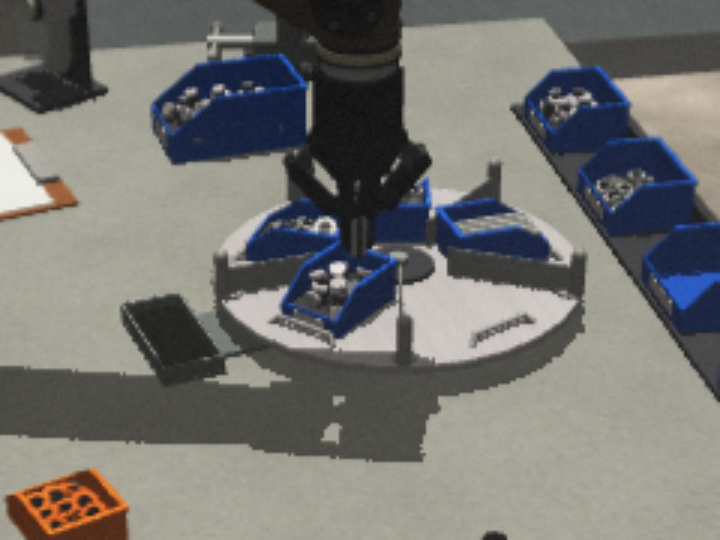

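View pics/t1.png

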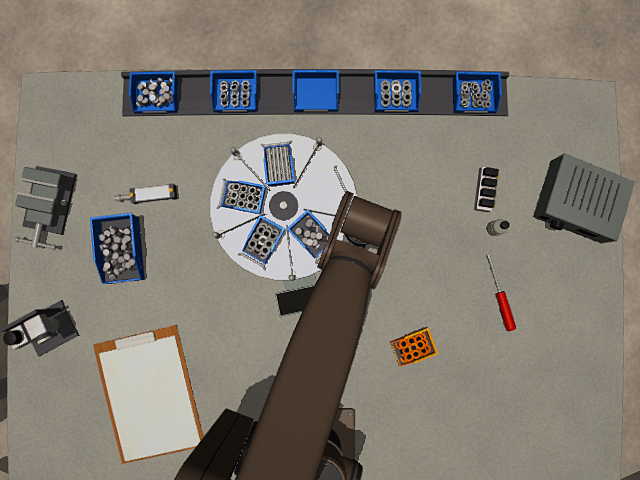

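The side crop shows the shut fingertips clear above the disc, beside post3 at (404,338), with the widened knuckles about 60 mm above the tips. I'll lower to z = 0.052.

Emit:
jog_arm(deltas=[[[0,0,0],[0.002,0.03,0],0],[[0,0,0],[0.002,0.06,0],0],[[0,0,0],[0.002,0.085,0],0],[[0,0,0],[0.002,0.096,0],0],[[0,0,0],[0.002,0.096,0],0]])

```text
time: 2.03
eef_pos: [0.5175, -0.0884, 0.0513]
tcp_rot: [-0.5, 0.503, -0.498, 0.499]
contact_force: [-0.7, 0.4, -0.2]
opening: 0.0
```

```bash
cat >> h.py <<'E'
def arc(a0,a1,n,r=.184,z=.052):
    for a in np.radians(np.linspace(a0,a1,n+1)[1:]):
        print(np.degrees(a).round(1),shift([C[0]+r*np.cos(a),C[1]+r*np.sin(a),z]).round(3).tolist())
E
python3 - <<'E'
from h import *
s,p,R=tool(); d=p[:2]-C; print(p.round(4),s['time'],s['contact_force'].round(2),np.linalg.norm(d),np.degrees(np.arctan2(d[1],d[0])))
shot('side','s2.png')
a=cv2.imread('pics/s2.png')[150:330,200:440]; cv2.imwrite('pics/s2c.png',cv2.resize(a,None,fx=3,fy=3))
arc(-113,-88,10)
E
```

```text
[ 0.5175 -0.0884  0.0513] 2.0333 [-0.71  0.39 -0.19] 0.18812091649101678 -113.45539689530705
-110.5 [-0.001, 0.001, 0.009]
-108.0 [0.002, 0.001, 0.017]
-105.5 [0.004, 0.001, 0.024]
-103.0 [0.006, 0.001, 0.032]
-100.5 [0.008, 0.001, 0.04]
-98.0 [0.009, 0.001, 0.048]
-95.5 [0.01, 0.001, 0.056]
-93.0 [0.011, 0.001, 0.064]
-90.5 [0.011, 0.001, 0.072]
-88.0 [0.011, 0.001, 0.08]
```

View pics/s2c.png

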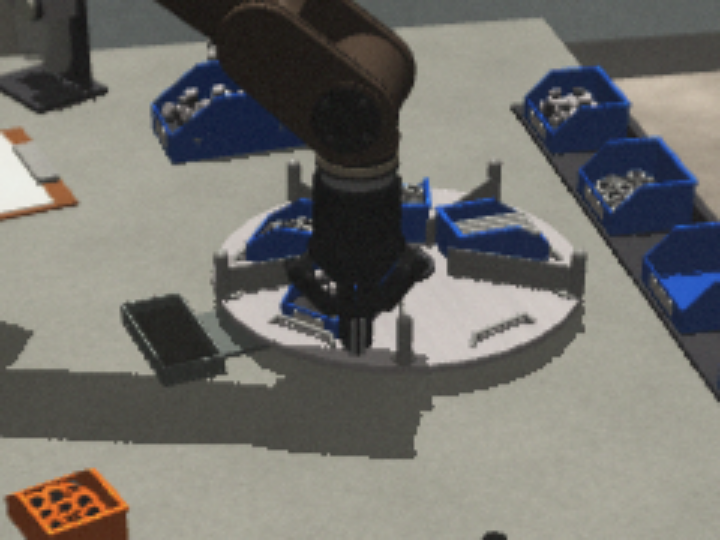

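The fingertips are now at crop (358,350), beside post3 at (404,340), with no contact and the knuckles clear of the post top. Starting the push.

Emit:
jog_arm(deltas=[[[0,0,0],[0,0,0.009],0],[[0,0,0],[0.002,0,0.017],0],[[0,0,0],[0.004,0,0.024],0],[[0,0,0],[0.006,0,0.032],0],[[0,0,0],[0.008,0,0.04],0],[[0,0,0],[0.009,0,0.048],0],[[0,0,0],[0.01,0,0.056],0],[[0,0,0],[0.011,0,0.064],0],[[0,0,0],[0.011,0,0.072],0],[[0,0,0],[0.011,0,0.08],0]])

```text
time: 2.92
eef_pos: [0.5996, -0.0998, 0.0527]
tcp_rot: [-0.5, 0.502, -0.499, 0.499]
contact_force: [-2.0, -0.4, -0.8]
opening: 0.003
```

```bash
cat >> h.py <<'E'
def st():
    s,p,R=tool(); d=p[:2]-C; a=np.degrees(np.arctan2(d[1],d[0])); print(p.round(4),s['time'],s['contact_force'].round(2),'r',np.linalg.norm(d).round(4),'a',a.round(1)); return a
E
python3 - <<'E'
from h import *
a=st()
shot('side','s3.png')
a_=cv2.imread('pics/s3.png')[150:330,200:440]; cv2.imwrite('pics/s3c.png',cv2.resize(a_,None,fx=3,fy=3))
arc(-88,-58,10)
E
```

```text
[ 0.5996 -0.0998  0.0527] 2.9167 [-2.04 -0.44 -0.77] r 0.1842 a -87.8
-85.0 [-0.001, 0.001, 0.007]
-82.0 [-0.002, 0.001, 0.017]
-79.0 [-0.004, 0.001, 0.026]
-76.0 [-0.006, 0.001, 0.036]
-73.0 [-0.008, 0.001, 0.045]
-70.0 [-0.012, 0.001, 0.054]
-67.0 [-0.015, 0.001, 0.063]
-64.0 [-0.019, 0.001, 0.072]
-61.0 [-0.024, 0.001, 0.08]
-58.0 [-0.028, 0.001, 0.089]
```

View pics/s3c.png

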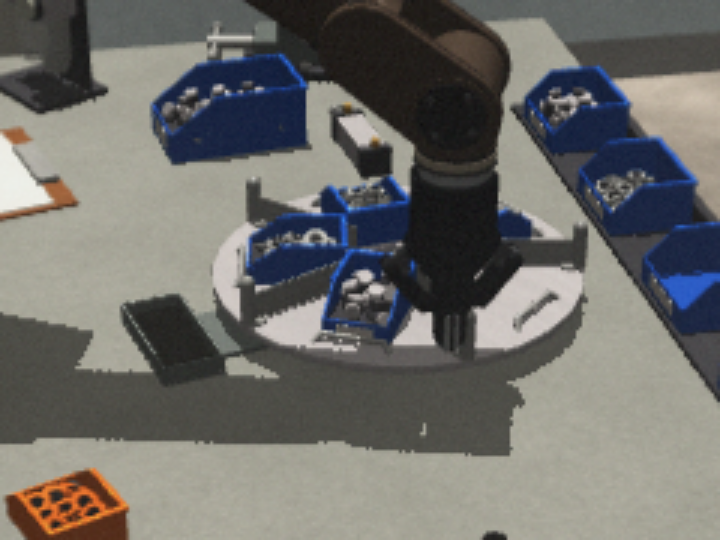

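The push works: the carousel has turned by about 20° and the contact force is 2 N. Continuing.

Emit:
jog_arm(deltas=[[[0,0,0],[-0.001,0,0.008],0],[[0,0,0],[-0.002,0,0.017],0],[[0,0,0],[-0.004,0,0.026],0],[[0,0,0],[-0.006,0,0.036],0],[[0,0,0],[-0.008,0,0.045],0],[[0,0,0],[-0.012,0,0.054],0],[[0,0,0],[-0.015,0,0.063],0],[[0,0,0],[-0.019,0,0.072],0],[[0,0,0],[-0.024,0,0.08],0],[[0,0,0],[-0.028,0,0.089],0]])

```text
time: 3.8
eef_pos: [0.691, -0.0714, 0.0531]
tcp_rot: [-0.499, 0.501, -0.5, 0.5]
contact_force: [-1.6, -0.2, 0.3]
opening: -0.001
```

Run:
```python
from h import *
a=st()
arc(-58,-28,10)
```

```text
[ 0.691  -0.0714  0.0531] 3.8 [-1.58 -0.2   0.29] r 0.1842 a -57.6
-55.0 [-0.005, 0.001, 0.007]
-52.0 [-0.011, 0.001, 0.015]
-49.0 [-0.017, 0.001, 0.022]
-46.0 [-0.023, 0.001, 0.029]
-43.0 [-0.03, 0.001, 0.036]
-40.0 [-0.037, 0.001, 0.042]
-37.0 [-0.045, 0.001, 0.048]
-34.0 [-0.053, 0.001, 0.054]
-31.0 [-0.061, 0.001, 0.059]
-28.0 [-0.069, 0.001, 0.064]
```

Emit:
jog_arm(deltas=[[[0,0,0],[-0.005,0.001,0.007],0],[[0,0,0],[-0.011,0.001,0.015],0],[[0,0,0],[-0.017,0.001,0.022],0],[[0,0,0],[-0.023,0.001,0.029],0],[[0,0,0],[-0.03,0.001,0.036],0],[[0,0,0],[-0.037,0.001,0.042],0],[[0,0,0],[-0.045,0.001,0.048],0],[[0,0,0],[-0.053,0.001,0.054],0],[[0,0,0],[-0.061,0.001,0.059],0],[[0,0,0],[-0.069,0.001,0.064],0]])

```text
time: 4.63
eef_pos: [0.7556, -0.0017, 0.0521]
tcp_rot: [-0.499, 0.501, -0.5, 0.5]
contact_force: [-0.6, -1.7, 0.8]
opening: -0.002
```

Run:
```python
from h import *
a=st()
shot('side','s4.png')
a_=cv2.imread('pics/s4.png')[150:330,200:440]; cv2.imwrite('pics/s4c.png',cv2.resize(a_,None,fx=3,fy=3))
arc(-28,2,10)
```

```text
[ 0.7556 -0.0017  0.0521] 4.6333 [-0.64 -1.74  0.79] r 0.1844 a -27.7
-25.0 [-0.006, 0.0, 0.003]
-22.0 [-0.015, 0.0, 0.007]
-19.0 [-0.024, 0.0, 0.01]
-16.0 [-0.033, 0.0, 0.013]
-13.0 [-0.043, 0.001, 0.015]
-10.0 [-0.052, 0.001, 0.017]
-7.0 [-0.062, 0.001, 0.019]
-4.0 [-0.071, 0.001, 0.019]
-1.0 [-0.081, 0.001, 0.02]
2.0 [-0.09, 0.001, 0.02]
```

View pics/s4c.png

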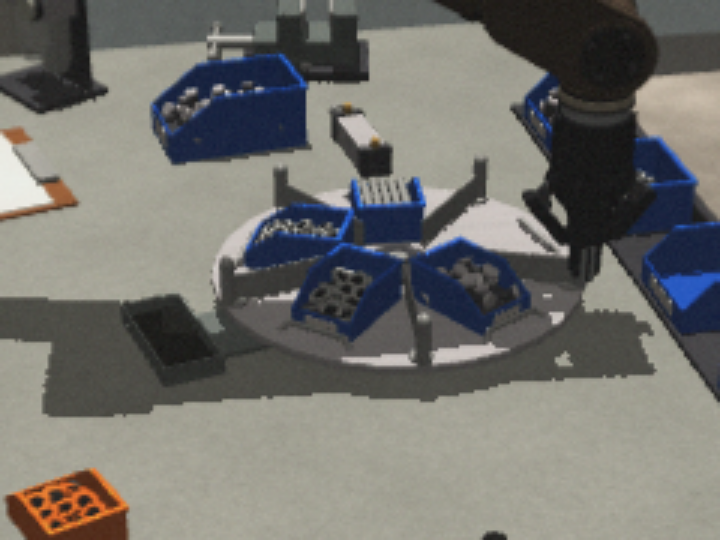

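The shafts bin is now at crop (385,195), over a quarter turn from the start on the left side, with the fingers still behind post3. Continuing.

Emit:
jog_arm(deltas=[[[0,0,0],[-0.006,0,0.003],0],[[0,0,0],[-0.015,0,0.007],0],[[0,0,0],[-0.024,0,0.01],0],[[0,0,0],[-0.033,0,0.013],0],[[0,0,0],[-0.043,0,0.015],0],[[0,0,0],[-0.052,0,0.017],0],[[0,0,0],[-0.062,0,0.019],0],[[0,0,0],[-0.071,0,0.019],0],[[0,0,0],[-0.081,0,0.02],0],[[0,0,0],[-0.09,0,0.02],0]])

```text
time: 5.52
eef_pos: [0.7765, 0.0913, 0.0528]
tcp_rot: [-0.499, 0.501, -0.499, 0.501]
contact_force: [-0.3, -2.4, -0.1]
opening: 0.007
```

Run:
```python
from h import *
a=st()
arc(2,32,10)
```

```text
[0.7765 0.0913 0.0528] 5.5167 [-0.29 -2.43 -0.1 ] r 0.1842 a 2.2
5.0 [-0.009, 0.001, -0.001]
8.0 [-0.019, 0.001, -0.002]
11.0 [-0.028, 0.001, -0.003]
14.0 [-0.037, 0.001, -0.006]
17.0 [-0.047, 0.001, -0.008]
20.0 [-0.056, 0.001, -0.011]
23.0 [-0.065, 0.001, -0.015]
26.0 [-0.074, 0.001, -0.019]
29.0 [-0.082, 0.001, -0.023]
32.0 [-0.09, 0.001, -0.028]
```

Emit:
jog_arm(deltas=[[[0,0,0],[-0.009,0.001,-0.001],0],[[0,0,0],[-0.019,0.001,-0.002],0],[[0,0,0],[-0.028,0.001,-0.003],0],[[0,0,0],[-0.037,0.001,-0.006],0],[[0,0,0],[-0.047,0.001,-0.008],0],[[0,0,0],[-0.056,0.001,-0.011],0],[[0,0,0],[-0.065,0.001,-0.015],0],[[0,0,0],[-0.074,0.001,-0.019],0],[[0,0,0],[-0.082,0.001,-0.023],0],[[0,0,0],[-0.09,0.001,-0.028],0]])

```text
time: 6.35
eef_pos: [0.748, 0.182, 0.0521]
tcp_rot: [-0.499, 0.501, -0.499, 0.501]
contact_force: [0.2, -2.4, 0.3]
opening: 0.003
```

Run:
```python
from h import *
a=st()
shot('side','s5.png')
a_=cv2.imread('pics/s5.png')[150:330,200:440]; cv2.imwrite('pics/s5c.png',cv2.resize(a_,None,fx=3,fy=3))
arc(32,62,10)
```

```text
[0.748  0.182  0.0521] 6.35 [ 0.16 -2.39  0.26] r 0.1838 a 32.1
35.0 [-0.006, -0.0, -0.004]
38.0 [-0.013, 0.0, -0.009]
41.0 [-0.021, 0.0, -0.016]
44.0 [-0.028, 0.0, -0.022]
47.0 [-0.035, 0.0, -0.029]
50.0 [-0.041, 0.0, -0.036]
53.0 [-0.047, 0.0, -0.044]
56.0 [-0.053, 0.0, -0.051]
59.0 [-0.058, 0.0, -0.06]
62.0 [-0.063, 0.0, -0.068]
```

View pics/s5c.png

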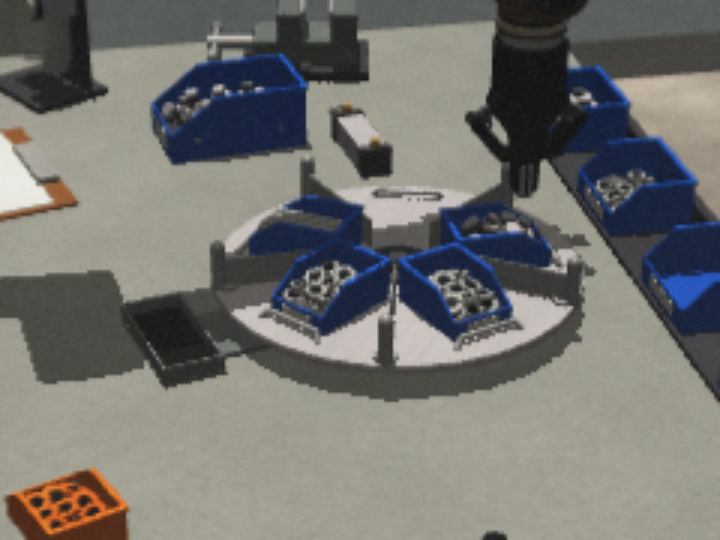

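The fingers at (525,190) are still behind post3 at (508,175), and the shafts bin is approaching the front. I'll do one more stroke, then measure.

Emit:
jog_arm(deltas=[[[0,0,0],[-0.006,0,-0.004],0],[[0,0,0],[-0.013,0,-0.009],0],[[0,0,0],[-0.021,0,-0.016],0],[[0,0,0],[-0.028,0,-0.022],0],[[0,0,0],[-0.035,0,-0.029],0],[[0,0,0],[-0.041,0,-0.036],0],[[0,0,0],[-0.047,0,-0.044],0],[[0,0,0],[-0.053,0,-0.051],0],[[0,0,0],[-0.058,0,-0.06],0],[[0,0,0],[-0.063,0,-0.068],0]])

```text
time: 7.23
eef_pos: [0.6781, 0.2479, 0.0526]
tcp_rot: [-0.499, 0.501, -0.498, 0.501]
contact_force: [1.9, -1.0, -0.1]
opening: -0.002
```

Run:
```python
from h import *
a=st()
c=shot('top','t6.png'); np.savez('t6.npz',**c)
a_=cv2.imread('pics/t6.png')[120:320,190:390]; cv2.imwrite('pics/t6c.png',cv2.resize(a_,(600,600),interpolation=cv2.INTER_CUBIC))
```

```text
[0.6781 0.2479 0.0526] 7.2333 [ 1.9  -0.96 -0.06] r 0.1848 a 62.4
```

View pics/t6c.png

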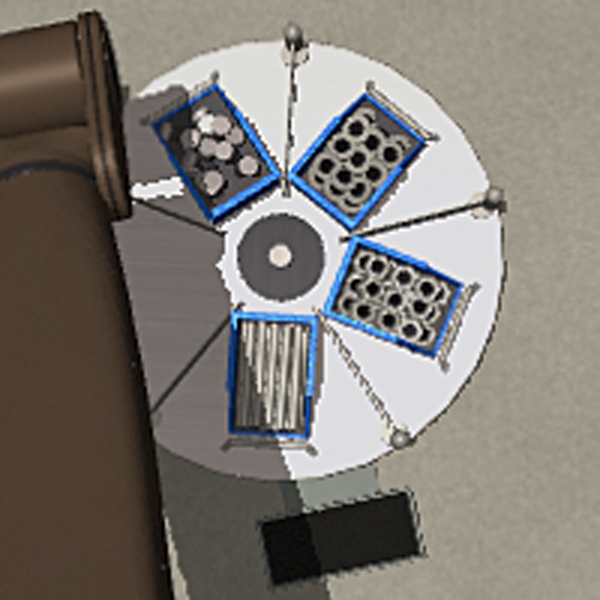

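The shafts bin is at (273,375) and the tray at (341,537). Three post tops are visible, at (293,34), (495,198) and (401,438), so I can compute the remaining angle.

Run:
```python
from h import *
c=dict(np.load('t6.npz'))
f=lambda L:np.array(L,float)/3+[190,120]-.33
for p in onplane(c,f([(293,34),(495,198),(401,438)]),.084)[:,:2]:
    d=p-C; a=np.degrees(np.arctan2(d[1],d[0])); print(np.linalg.norm(d).round(4),a.round(1),'theta mod72',((a-36)%72).round(1))
print('target mod 72',192.3%72)
a=st(); 
arc(62.4,90,10)
```

```text
0.1754 -2.2 theta mod72 33.8
0.1755 -75.4 theta mod72 32.6
0.177 -146.6 theta mod72 33.4
target mod 72 48.30000000000001
[0.6763 0.2491 0.0523] 7.2833 [-1.04  0.31  0.37] r 0.185 a 63.0
65.2 [-0.002, 0.0, -0.007]
67.9 [-0.006, 0.0, -0.015]
70.7 [-0.009, 0.0, -0.023]
73.4 [-0.011, 0.0, -0.031]
76.2 [-0.014, 0.0, -0.04]
79.0 [-0.016, 0.001, -0.049]
81.7 [-0.017, 0.001, -0.057]
84.5 [-0.018, 0.001, -0.066]
87.2 [-0.019, 0.001, -0.075]
90.0 [-0.019, 0.001, -0.084]
```

15° remain, so the fingers go from 63° to about 77.5°, slowly.

Emit:
jog_arm(deltas=[[[0,0,0],[-0.002,0,-0.007],0],[[0,0,0],[-0.005,0,-0.013],0],[[0,0,0],[-0.007,0,-0.019],0],[[0,0,0],[-0.009,0,-0.025],0],[[0,0,0],[-0.011,0,-0.031],0],[[0,0,0],[-0.013,0,-0.036],0],[[0,0,0],[-0.014,0,-0.04],0],[[0,0,0],[-0.015,0,-0.043],0],[[0,0,0],[-0.015,0,-0.044],0]])

```text
time: 8.03
eef_pos: [0.6316, 0.2644, 0.0524]
tcp_rot: [-0.5, 0.502, -0.497, 0.501]
contact_force: [0.9, 0.9, -0.7]
opening: 0.003
```

Run:
```python
from h import *
a=st()
c=shot('top','t7.png'); np.savez('t7.npz',**c)
a_=cv2.imread('pics/t7.png')[120:320,190:390]; cv2.imwrite('pics/t7c.png',cv2.resize(a_,(600,600),interpolation=cv2.INTER_CUBIC))
```

```text
[0.6316 0.2644 0.0524] 8.0333 [ 0.91  0.88 -0.69] r 0.1844 a 77.7
```

View pics/t7c.png

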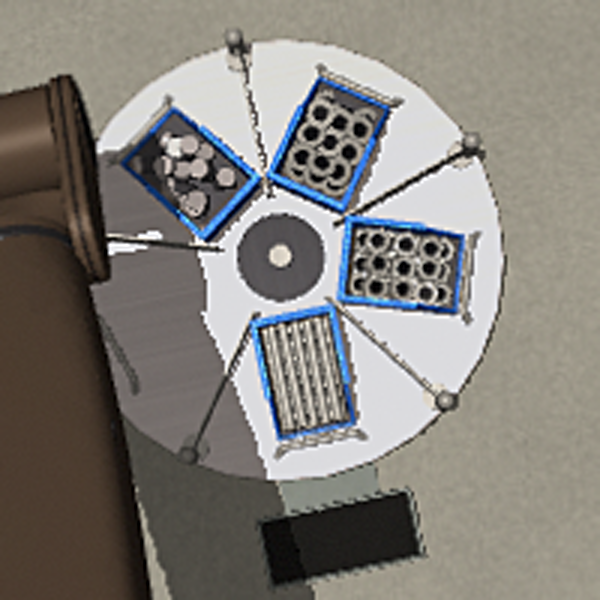

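The shafts bin is now at (306,375). The post tops are at (236,37), (471,142), (446,401) and (189,455).

Run:
```python
from h import *
c=dict(np.load('t7.npz'))
f=lambda L:np.array(L,float)/3+[190,120]-.33
for p in onplane(c,f([(236,37),(471,142),(446,401),(189,455)]),.084)[:,:2]:
    d=p-C; a=np.degrees(np.arctan2(d[1],d[0])); print(np.linalg.norm(d).round(4),a.round(1),'theta',144+((a-36)%72).round(1))
a=st(); arc(77.7,81.7,4)
```

```text
0.1766 12.8 theta 192.8
0.1748 -59.3 theta 192.7
0.1775 -131.7 theta 192.3
0.1775 157.0 theta 193.0
[0.6317 0.2643 0.0524] 8.0833 [-0.34  0.48 -0.29] r 0.1844 a 77.7
78.7 [-0.0, 0.0, -0.003]
79.7 [-0.001, 0.0, -0.006]
80.7 [-0.001, 0.0, -0.01]
81.7 [-0.002, 0.0, -0.013]
```

The carousel is at 192.7°, against a target of 192.3 ± 0.5°. I'll back off the post, then lift clear.

Emit:
jog_arm(deltas=[[[0,0,0],[0,0,0.01],0],[[0,0,0],[-0.002,-0.005,0.02],0],[[0,0,0],[-0.005,-0.03,0.025],0],[[0,0,0],[-0.005,-0.06,0.025],0],[[0,0,0],[-0.005,-0.09,0.025],0],[[0,0,0],[-0.005,-0.12,0.025],0],[[0,0,0],[-0.02,-0.15,0.025],0],[[0,0,0],[-0.04,-0.17,0.025],0],[[0,0,0],[-0.06,-0.18,0.025],0],[[0,0,0],[-0.06,-0.18,0.025],0]])

```text
time: 8.92
eef_pos: [0.659, 0.3269, 0.2378]
tcp_rot: [-0.497, 0.501, -0.497, 0.504]
contact_force: [0.2, 0.2, -0.2]
opening: 0.001
```

Run:
```python
from h import *
a=st()
c=shot('top','t8.png'); np.savez('t8.npz',**c); shot('side','s8.png')
a_=cv2.imread('pics/t8.png')[120:320,190:390]; cv2.imwrite('pics/t8c.png',cv2.resize(a_,(600,600),interpolation=cv2.INTER_CUBIC))
```

```text
[0.659  0.3269 0.2378] 8.9167 [ 0.25  0.22 -0.15] r 0.2517 a 74.7
```

View pics/t8c.png

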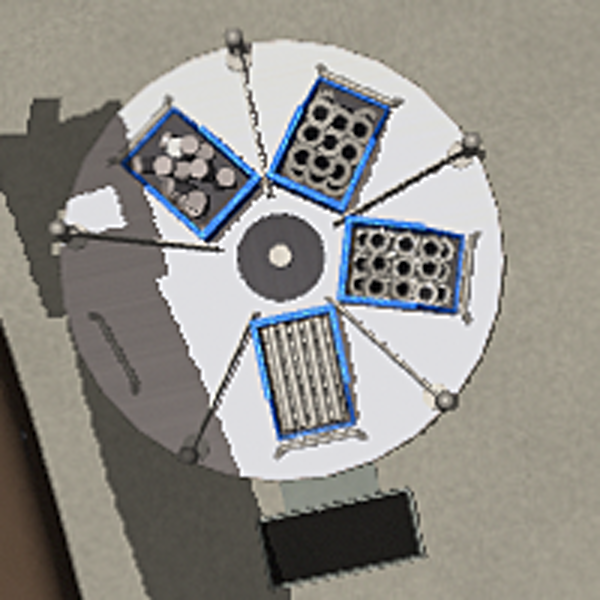

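View pics/s8.png

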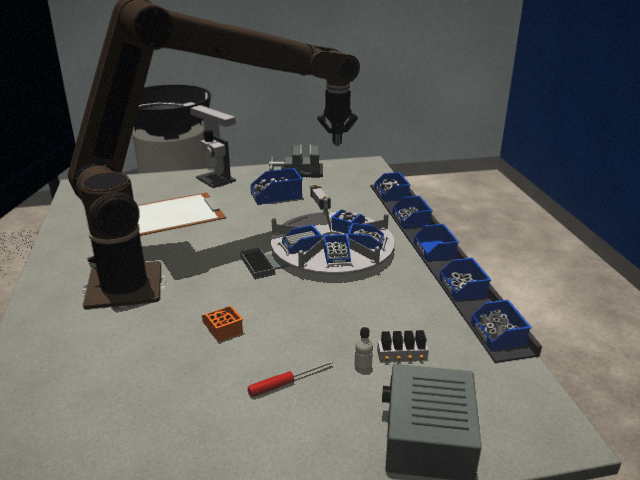

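The posts are unchanged since I let go, at (236,37), (471,142), (446,401) and (189,455). The hub, shafts bin and tray line up, the bystanders look unmoved, and the hand is clear. One last numeric check on the bin, then I'll hand in.

Run:
```python
from h import *
c=dict(np.load('t8.npz')); q=c['pixels'].astype(int); m=((q[...,0]>110)&(q[...,0]>q[...,2]+70)).astype(np.uint8)
n,l,st_,ce=cv2.connectedComponentsWithStats(m)
for i in range(1,n):
    if st_[i,4]>40 and 190<ce[i][0]<380 and 120<ce[i][1]<300:
        k=np.argwhere(l==i)[:,::-1]; r=cv2.minAreaRect((onplane(c,k,.07)[:,:2]*1000).astype(np.float32)); d=np.array(r[0])/1000-C
        a=np.arctan2(d[1],d[0]); print(ce[i].round(),r,np.linalg.norm(d).round(3),np.degrees(a).round(1),'lateral',np.linalg.norm(d)*np.sin(a-np.radians(-167.7)))
a=cv2.imread('pics/top0.png');b=cv2.imread('pics/t8.png')
for nm,(u0,u1,v0,v1) in dict(spare=(85,150,205,290),cyl=(108,185,178,205),man=(470,505,160,215),bottle=(485,515,215,240),screw=(483,520,250,335)).items():
    print(nm,np.abs(a[v0:v1,u0:u1].astype(int)-b[v0:v1,u0:u1]).mean().round(2))
```

```text
[298. 171.] ((682.6957397460938, 48.36193084716797), (69.64221954345703, 92.93269348144531), 66.61649322509766) 0.097 -21.6 lateral 0.05425116317917459
[259. 182.] ((653.368896484375, 154.05657958984375), (79.92584228515625, 69.61095428466797), 48.56345748901367) 0.093 48.9 lateral -0.055264834364616135
[319. 207.] ((584.3433227539062, -11.615303039550781), (96.73352813720703, 69.48826599121094), 84.57975769042969) 0.096 -94.8 lateral 0.09189960073213857
[290. 239.] ((497.056884765625, 64.99740600585938), (98.30950927734375, 69.7369384765625), 12.325613975524902) 0.097 -168.6 lateral -0.0015491711873862808
spare 22.59
cyl 80.22
man 9.5
bottle 10.3
screw 14.43
```

View pics/t8.png

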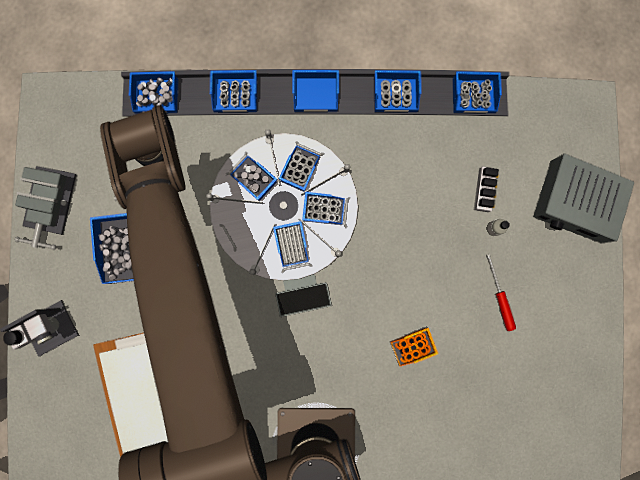

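Run:
```python
from h import *
ctrl.sign_off(); print(ctrl.get_state()['time'])
```

```text
the job is handed in; nothing more can be done
the job is handed in; nothing more can be done
```

The shafts bin now stands in front, centred behind the set-down tray, and I have handed the job in; sign-off reports no verdict. I turned the carousel about 185° counter-clockwise with the shut fingertips behind post3, at about 0.6 rad/s, in about 9 s of the 56 s. Then I backed off and lifted the hand clear.

**Position:** the posts put the carousel at 192.7° against a target of 192.3 ± 0.5°. The shafts bin measured about 1.5 mm off the tray line, with its low front towards the tray.

**At rest:** the post pixels were the same before and after I let go. All four bins looked seated, and the wrist force stayed at about 2.4 N or less whenever I read it during the push.

**Checks that fell short:**
- The first disc-outline circle fits failed on a bad mask (radius 117 to 119 mm instead of 183), so I used the posts and hub for the centre.
- The picture-difference check on the bench items was no use: the arm hid the air cylinder and part of the spare bin from above, and the light had changed. By eye, the side view showed everything else on the bench where it was.

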